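# Close the breakfast jug with its lid turned to pour

## Robot

A 7-joint arm with a two-finger parallel gripper is mounted at the origin on the work surface. World frame = base frame: x ahead of the robot, y to its left, z up, the work surface at z = 0. Lengths are in m, angles in rad, forces in N, time in s.
With the tool pointing down it reaches from about 0.35 to 0.9 m from the base axis. Payload 8.1 kg.
Tool frame: the origin (TCP) lies between the finger pads, 19 mm behind the fingertips; this is the grasp point; z points along the fingers, y is the line along which they close (so a half turn about z gives the same grasp; the last joint's range is limited). The gripper opens to 92 mm and grips with 3 to 60 N. Pads are 19 mm wide; open, the fingers measure 130 mm over their backs; the gripper's body (75 mm by 190 mm) begins 47 mm behind the grasp point.
Start: joints at [1.076, 0.434, 0.025, 1.573, -0.012, 1.134, -0.075], TCP at [0.239, -0.578, 0.246] pointing down, gripper open.
Joint ranges: [-2.62, 2.62], [-0.44, 2.09], [-1.27, 1.32], [0.08, 2.57], [-1.32, 4.46], [0.12, 2], [-2.74, 2.74]. Speed limits (rad/s): [2.22, 2.22, 3.01, 3.01, 3.14, 3.14, 3.14].

## Interface

Orientations are given as a rotation vector (axis times angle).
In Python, from cell import arm, get_image gives the robot as it stands (arm), with the cameras as plain functions.
- The arm moves only by the tool move_tool, called after "Request:" as name(argument=value, ...) on one line, values as JSON. Schema: {"type":"object","properties":{"plan":{"type":"array","items":{"type":"number"},"minItems":5,"maxItems":50},"grip_force":{"type":"number"},"only":{"type":"string"},"quiet":{"type":"boolean"},"lines":{"type":"string"}},"required":["plan"],"additionalProperties":false}. plan is one flat list of numbers that holds 1 to 10 rows one after another, with no inner brackets; each row has 5 numbers: dx, dy, dz in shares of 0.5 m (1.0 is 0.5 m), then a turn about the tool's z in normalised numbers (1 is pi rad), then the opening from 0.0 (shut) to 1.0 (fully open); each row shifts and turns the commanded pose from where the row before left it, along the tool's axes as they then stand; what a row does not reach is not made up. A row lasts 1/10 s, in which the tool goes at most 0.05 m and 0.15 rad, less where a joint would pass 70% of its speed; a pose out of reach is approached as far as the arm can. The fingers move at their own pace and stop on an object; grip_force is the grip in N (left out, the last holds). Time passes only in rows, so rows that do not move let the fingers close. The tool returns the time, the measured TCP pose, the force, the opening and the grip force at its end. only (a regular expression) keeps the lines of the reply that match it, lines (a string "A,B") keeps lines A to B, and quiet returns only ok. A shift or turn number past 1, either way, is cut back to 1. Input that does not fit is refused with a message, and nothing moves.
- arm.observe(): the state, without advancing time (a new reading comes with each control period).
- get_image(name): name is "scene" or "top" or "wrist"; returns a dict with "image" (400x640x3 uint8, blue, green, red), "fx", "fy", "cx", "cy" (pixels), "cam_to_world" (4x4, takes a point from camera to world coordinates); the wrist camera has in their place "mount" (4x4, takes a point from camera to tool coordinates, whose origin is the TCP and whose axes are the flange's). Camera axes: x right, y down, z forward; pixel columns grow to the right and rows downward; lengths in m; the calibration is good to about 2 mm. A picture is of the moment at which its call begins: read the wrist's pose just before it. There is no depth.
- arm.sign_off(): hands the job in; it is judged then, once.
The state is a dict: "clock": time; "joints": joint angles; "dq": joint speeds; "joint_efforts": joint torques, N m; "position": TCP position; "ee_rot": TCP orientation; "force": force on the tool from outside, world axes, zero at the start; "ft_torque": the same for the moment, N m; "width": opening from 0.0 (shut) to 1.0 (fully open); "gripper_force": force on a finger pad.
Only numpy, scipy, OpenCV 4.12 (cv2) and the standard library are available. Lean on these libraries where they do the work, as an engineer would, in place of code of your own. Each camera call takes 0.05 s, during which the arm holds its last target. There are 200 camera calls.

## Task

Put the black lid on the steel jug, fully home, turned so that the notch in the lid's edge lies over the jug's pouring spout. Lower the lid into place, do not drop it, and let go. Leave the jug standing where it is and do not disturb the other things on the table.

Things in the scene. Friction and masses are not known exactly. Their poses are not given: they have to be found in the camera images.
- lid: Loose black round lid, 106 mm across, about 0.16 kg, right way up on the table. Origin: centre of its underside; z up. A plug ring 83 mm across from 0 to 12 mm, a disc 106 mm across from 12 to 18 mm, on top an upright steel bar grip 60 mm long (along x), 16 mm thick (y), from 18 to 52 mm. One notch through disc and plug edge on the +x side.
- lid_grip (a point): Point on the lid's axis in the middle of the bar grip, 41 mm above the lid's origin: a good TCP height for a grasp from above across the 16 mm bar. Axes as the lid's.
- lid_notch (a point): Middle of the lid's notch, on the disc's top face: 45 mm from the lid's axis along its +x, 18 mm above its origin. The notch is 45 degrees wide (about 35 mm) and runs from 34 mm off the axis out to the edge; the grip bar points at it.
- jug: Loose steel jug, empty, about 0.8 kg, upright on the table, 160 mm tall to the rim, 120 mm across at the belly, 98 mm at the rim. Origin: centre of its base; z up; +x points to the pouring spout, -x to the black loop handle, which stands out to 104 mm from the axis, below 135 mm height.
- jug_rim (a point): Centre of the jug's mouth at rim height, 160 mm above its origin. The mouth is 92 mm across inside: the lid's plug enters with about 4 mm of play all round and its disc rests on the rim; the lid's origin is then 12 mm below this point.
- jug_spout (a point): Mark for the spout: 45 mm from the jug's axis along its +x, at rim height (160 mm). Here the rim is open over 45 degrees and the tapering spout stands out to 78 mm from the axis, level with the rim.
- toast_rack: Bystander: loose steel toast rack with two slices, 168 mm long (x) by 90 mm, 95 mm tall. Origin under its centre.
- marmalade: Bystander: loose closed glass marmalade jar, 72 mm across, 105 mm tall. Origin at the centre of its base.
- egg_cup: Bystander: loose white ceramic egg cup with an egg, 50 mm across, 84 mm tall. Origin at the centre of its base.
- lunch_box: Bystander: loose blue plastic lunch box with snap latch, 126 mm (x) by 186 mm (y), 61 mm tall. Origin under its centre.

How it is judged:
On the way:
1. the lid is lifted clear of the table (height (world z) of lid above 0.08 m), for 0.2 s.
At the end, for the whole second after the job is handed in: The lid sits home on the jug (within 4 mm of height, 8 mm of centre, 0.07 rad of level), the middle of its notch within 15 mm of the spout mark (about 19 degrees), the jug upright (0.05 rad) and within 50 mm of where it stood, lid and jug at rest (z of lid in the frame of jug_rim between -0.016 and -0.008 m and horizontal distance between lid and jug_rim below 0.008 m and horizontal distance between lid_notch and jug_spout below 0.015 m and angle between lid's own z axis and vertical below 0.07 rad and angle between jug's own z axis and vertical below 0.05 rad and distance of jug from where it was at the start of the episode below 0.05 m and linear speed of each of lid, jug below 0.02 m/s); the robot touches nothing.
It fails at once if the lid is dropped or thrown (moving faster than 0.5 m/s with no finger on it) (linear speed of lid above 0.5 m/s and contact force between the fingers and lid below 0.05 N).
It fails at once if the jug is tipped by more than 0.35 rad (angle between jug's own z axis and vertical above 0.35 rad).
It fails at once if a bystander (toast rack, marmalade jar, egg cup or lunch box) is shifted by more than 30 mm or tipped over (distance of any of toast_rack, marmalade, egg_cup, lunch_box from where it was at the start of the episode above 0.03 m or angle between any of toast_rack, marmalade, egg_cup, lunch_box's own z axis and vertical above 0.4 rad).
It also fails if it takes over 42 s, if anything falls off the work surface, if the arm or the gripper's body presses on something with over 40 N, if the wrist force passes 120 N, or if a joint passes its speed limit or range.

## Working session

There is one attempt and no reset: what is moved stays moved. The work goes in short steps, Python scripts to look and compute and a tool call to move; the robot and the scene stay as the last step left them, time stands still between calls to the robot, and variables do not carry over. Pictures are saved under pics/ and viewed, at most 10 in all, crops included, and the job is handed in when it is done.

```bash
ls; mkdir -p pics; python3 - <<'E'
from cell import arm, get_image
import cv2
print(arm.observe())
for n in("scene","top"):
    d=get_image(n); cv2.imwrite(f"pics/{n}0.png",d["image"]); print(n,d["fx"],d["cx"],d["cy"],d["cam_to_world"])
E
```

```text
cell.py
pics
{'clock': 0.0, 'joints': array([ 1.07641026,  0.43523625,  0.02499928,  1.57408669, -0.0115576 ,
        1.13398413, -0.07508466]), 'dq': array([-1.44197720e-03, -1.95390764e-05, -1.78722947e-03, -1.75512126e-03,
       -1.58989413e-03,  8.35260491e-04,  9.63129302e-04]), 'joint_efforts': array([-6.44169504e-04, -6.67849374e+01,  9.84781981e-01, -3.14465439e+01,
       -6.04124274e-02,  4.27184394e-02,  1.36300810e-04]), 'position': array([ 0.23839355, -0.57723876,  0.24474105]), 'ee_rot': array([-3.08006248e+00, -6.11104507e-01,  7.72347544e-04]), 'force': array([-0.06196986,  0.41248825, -0.93894183]), 'ft_torque': array([ 0.00851548, -0.00610522,  0.03089132]), 'gripper_force': 0.0, 'width': 0.9997904783531399}
scene 506.0284237523029 318.3978695316947 201.11379544468028 [[-0.75013809  0.44121386 -0.49256793  1.10610305]
 [ 0.66105755  0.51970217 -0.54121398  0.56461001]
 [ 0.01719751 -0.73160097 -0.68151615  0.83883197]
 [ 0.          0.          0.          1.        ]]
top 465.1833530397813 316.486419890232 203.68296214692103 [[-0.00496002 -0.98686981  0.16144153  0.44573902]
 [-0.99997589  0.00567956  0.00399578  0.01210625]
 [-0.00486023 -0.16141782 -0.98687419  1.01187486]
 [ 0.          0.          0.          1.        ]]
```

View pics/scene0.png

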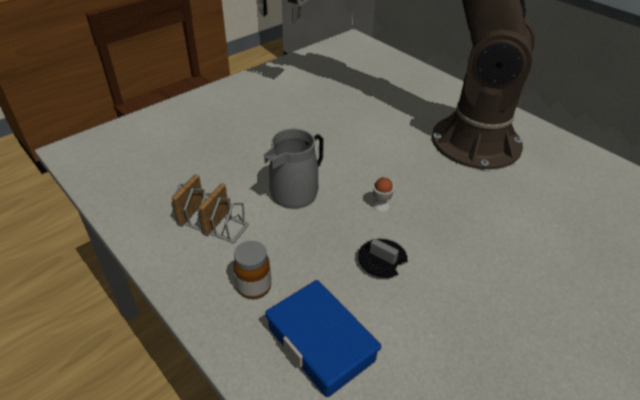

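View pics/top0.png

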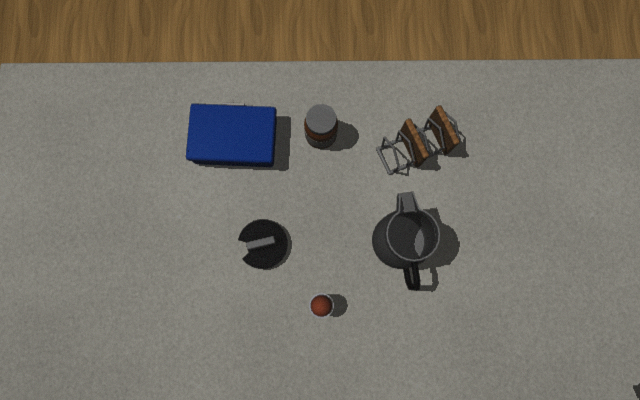

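The scene view has the lid at about (383,258), with its notch near (402,268), and the jug mouth at (294,142). In the top view the lid is at (263,244) with the notch on its left at (243,247). The jug mouth is at (412,233) with the spout up at (407,203). I'll enlarge both.

```bash
python3 - <<'E'
import cv2,numpy as np
def c(n,u,v,w,h,k): 
    i=cv2.imread(f"pics/{n}0.png")[v:v+h,u:u+w]; i=cv2.convertScaleAbs(i,alpha=1.6,beta=15); return cv2.resize(i,None,fx=k,fy=k,interpolation=cv2.INTER_CUBIC)
# each tile 400x300 (scale 5, 80x60)
L=np.hstack([c("top",225,212,80,60,5),c("top",370,185,80,60,5)])
R=np.hstack([c("scene",345,228,80,60,5),c("scene",255,120,80,60,5)])
o=np.vstack([L,R])
for x in range(0,800,50): cv2.line(o,(x,0),(x,4),(0,255,255),1);cv2.line(o,(x,300),(x,304),(0,255,255),1)
cv2.imwrite("pics/crop0.png",o)
E
```

```text
(no output)
```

View pics/crop0.png

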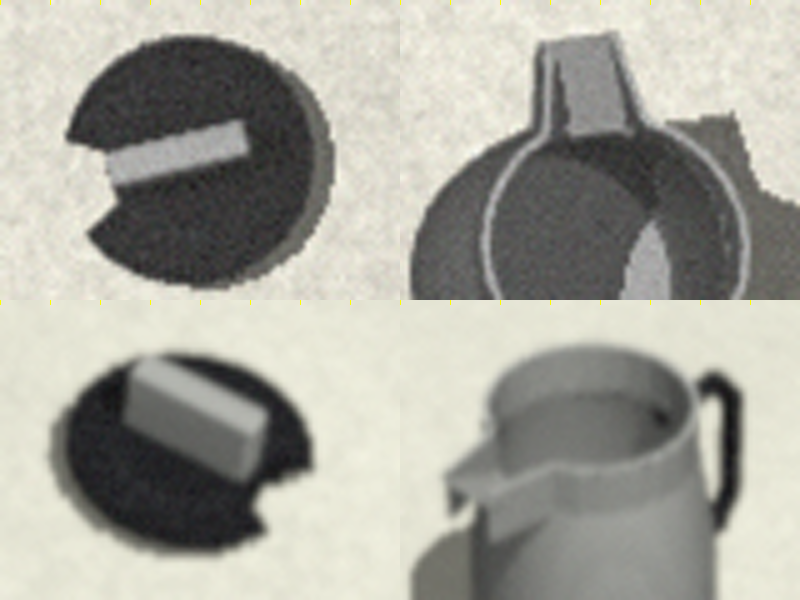

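Bar-top corners in the top crop are (105,155), (240,121), (250,152) and (119,185). The jug rim runs from column 387 to 440 in the top view, with the spout tip at (405.4,192.6). In the scene view the rim ellipse centre is near (293.6,141.4). Next I triangulate these and overlay the model circles as a check.

```bash
cat > h.py <<'E'
import numpy as np,cv2
C={"scene":(506.0284,318.39787,201.1138,np.array([[-0.75013809,0.44121386,-0.49256793,1.10610305],[0.66105755,0.51970217,-0.54121398,0.56461001],[0.01719751,-0.73160097,-0.68151615,0.83883197]])),
"top":(465.18335,316.48642,203.68296,np.array([[-0.00496002,-0.98686981,0.16144153,0.44573902],[-0.99997589,0.00567956,0.00399578,0.01210625],[-0.00486023,-0.16141782,-0.98687419,1.01187486]]))}
def P(n):
    f,cx,cy,T=C[n]; R=T[:,:3].T; return np.array([[f,0,cx],[0,f,cy],[0,0,1]])@np.c_[R,-R@T[:,3]]
def tri(top,sc):
    X=cv2.triangulatePoints(P("top"),P("scene"),np.array(top,float),np.array(sc,float)).ravel(); return X[:3]/X[3]
def onz(n,p,z):
    M=P(n)[:,:3]; o=C[n][3][:,3]; d=np.linalg.solve(M,np.r_[p,1]); return o+d*(z-o[2])/d[2]
def proj(n,X): q=P(n)@np.c_[X,np.ones(len(X))].T; return (q[:2]/q[2]).T
E
cat > a.py <<'E'
from h import *
a=tri((247.4,246),(396.8,252));b=tri((274,239.4),(372.6,241.6));g=tri((260.6,242.6),(384.8,246.8))
print("notch end",a,"other",b,"mid",g,"len",np.linalg.norm(a-b),"yaw",np.arctan2(*(a-b)[1::-1]))
j=tri((413.4,234.5),(293.6,141.4));print("jug rim",j); j0=onz("top",(413.4,234.5),.16);print(j0,onz("scene",(293.6,141.4),.16))
s=onz("top",(405.4,192.6),.16);print("spout tip",s,"jug yaw",np.arctan2(*(s-j0)[1::-1]),"r",np.linalg.norm(s-j0))
g2=(a+b)/2; t=np.linspace(0,6.28,100); cir=np.c_[np.cos(t),np.sin(t),0*t]
j=(j0+onz("scene",(293.6,141.4),.16))/2; out=[]
for n,l,m in(("top",(225,212),(370,185)),("scene",(345,228),(255,120))):
    im=cv2.resize(cv2.convertScaleAbs(cv2.imread(f"pics/{n}0.png"),alpha=1.6,beta=15),None,fx=5,fy=5,interpolation=cv2.INTER_CUBIC)
    for X in(cir*.053+[*g2[:2],.018],cir*.049+[*j[:2],.16]): cv2.polylines(im,[np.int32(proj(n,X)*5+2)],True,(0,0,255),1)
    out.append(np.hstack([im[v*5:v*5+300,u*5:u*5+400] for u,v in(l,m)]))
cv2.imwrite("pics/ov.png",np.vstack(out))
E
python3 a.py
```

```text
notch end [0.5150278  0.15940859 0.05055764] other [0.5290708  0.10452246 0.0466286 ] mid [0.52207669 0.13240275 0.04881983] len 0.056790233614245414 yaw 1.8212798479577212
jug rim [ 0.52631303 -0.1615565   0.15791755]
[ 0.52680859 -0.16188671  0.16      ] [ 0.52767179 -0.15853764  0.16      ]
spout tip [ 0.60504443 -0.15002672  0.16      ] jug yaw 0.1504473040905948 r 0.07912967757198146
```

View pics/ov.png

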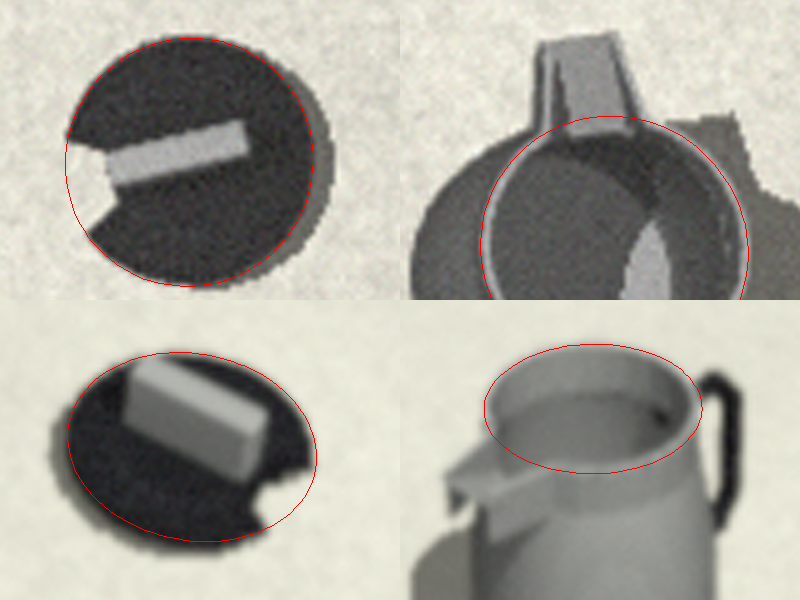

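The overlays fit, and the triangulated heights are 49 mm against 52 mm for the bar and 158 mm against 160 mm for the rim. That puts the lid at (0.522, 0.132) with yaw 1.821, and the jug at (0.527, -0.160) with yaw 0.150. The helper below gives moves in the tool's axes.

```bash
cat > to.py <<'E'
import sys,numpy as np
from cell import arm, get_image
from scipy.spatial.transform import Rotation as Ro
x,y,z,psi=map(float,sys.argv[1:5]); s=arm.observe(); R=Ro.from_rotvec(s["ee_rot"]).as_matrix()
p=np.arctan2(R[1,0],R[0,0]); print("t %.2f pos"%s["clock"],s["position"].round(4),"psi %.4f"%p,"tilt %.3f"%np.arccos(-R[2,2]),"j7 %.2f"%s["joints"][6])
print("tool move",(R.T@(np.array([x,y,z])-s["position"])).round(4),"turn %.4f"%-(((psi-p)+np.pi)%(2*np.pi)-np.pi))
E
python3 to.py .522 .132 .2447 1.821
```

```text
t 0.10 pos [ 0.2384 -0.5773  0.2448] psi 0.3917 tilt 0.001 j7 -0.08
tool move [ 0.5328 -0.5473  0.0009] turn -1.4293
```

The manual's scale: shifts go in shares of 0.5 m and turns go in shares of pi rad. Converting my numbers, -0.034 m / 0.5 = -0.068, 0.033 m / 0.5 = 0.066.

Request:
move_tool(plan=[0.066,-0.068,0,0,1,0.066,-0.068,0,0,1,0.066,-0.068,0,0,1,0.066,-0.068,0,0,1,0.066,-0.068,0,0,1,0.066,-0.068,0,0,1,0.066,-0.068,0,0,1,0.066,-0.068,0,0,1,0.066,-0.068,0,0,1,0.066,-0.068,0,0,1], grip_force=20)

```text
clock: 1.1
position: [0.414, -0.1356, 0.2455]
ee_rot: [3.081, 0.611, 0.0]
force: [1.3, 0.1, -0.3]
width: 0.997
gripper_force: 0.0
```

```bash
python3 to.py .522 .132 .2447 1.821
```

```text
t 1.10 pos [ 0.414  -0.1356  0.2455] psi 0.3915 tilt 0.000 j7 -1.03
tool move [ 0.202  -0.2061  0.0008] turn -1.4295
```

To row units: -0.036 m / 0.5 = -0.072, -0.034 m / 0.5 = -0.068, -0.143 rad / 3.1416 = -0.0455.

Request:
move_tool(plan=[0.068,-0.068,0,0,1,0.068,-0.068,0,0,1,0.068,-0.068,0,0,1,0.068,-0.068,0,0,1,0.066,-0.068,0,0,1,0.066,-0.072,0,0,1,0,0,0,-0.0455,1,0,0,0,-0.0455,1,0,0,0,-0.0455,1,0,0,0,-0.0455,1])

```text
clock: 2.1
position: [0.5216, 0.1302, 0.2451]
ee_rot: [-2.779, -1.465, 0.001]
force: [-1.0, 0.2, 0.4]
width: 1.002
gripper_force: 0.0
```

Request:
move_tool(plan=[0,0,0,-0.0455,1,0,0,0,-0.0455,1,0,0,0,-0.0455,1,0,0,0,-0.0455,1,0,0,0,-0.0455,1,0,0,0,-0.0455,1,0,0,0,0,1,0,0,0,0,1])

```text
clock: 2.9
position: [0.5218, 0.1299, 0.2453]
ee_rot: [-1.931, -2.477, 0.001]
force: [0.5, -0.7, -0.5]
width: 1.003
gripper_force: 0.0
```

```bash
python3 to.py .522 .132 .041 1.821
python3 - <<'E'
from cell import arm, get_image
import cv2
d=get_image("wrist"); cv2.imwrite("pics/w0.png",d["image"]); print(d["fx"],d["cx"],d["cy"],d["mount"].tolist())
E
```

```text
t 2.90 pos [0.5218 0.1299 0.2453] psi 1.8172 tilt 0.001 j7 -0.36
tool move [0.002  0.0008 0.2043] turn -0.0038
313.5532911744267 320.09120586527035 200.27523534903816 [[-0.00037948270727494184, -0.958134748464164, -0.2863174108893588, 0.07743047274772934], [0.9999997796505447, -0.00020764009474796323, -0.0006305429807539404, -0.001981996269946995], [0.0005446941659354816, -0.28631758707963095, 0.9581346161355201, -0.1387063902584099], [0.0, 0.0, 0.0, 1.0]]
```

View pics/w0.png

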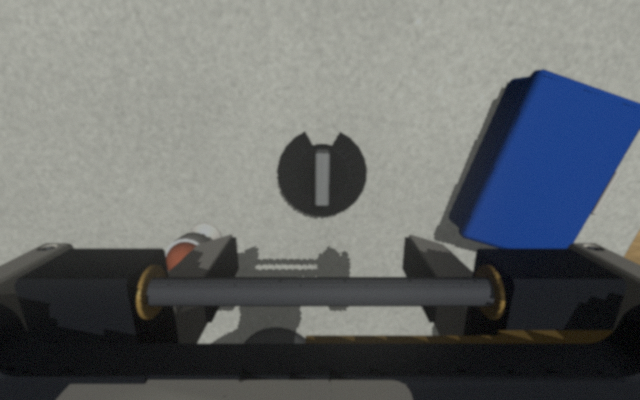

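The wrist view shows the bar upright at column 322, rows 150–206, so it lines up with the tool. It comes out about 3 mm ahead in tool x, which agrees with the earlier estimate. Descend and grasp.

To row units: 0.045 m / 0.5 = 0.09, 0.04 m / 0.5 = 0.08, -0.004 rad / 3.1416 = -0.0013.

Request:
move_tool(plan=[0.005,0.001,0.08,-0.0013,1,0,0,0.09,0,1,0,0,0.09,0,1,0,0,0.07,0,1,0,0,0.04,0,1,0,0,0.03,0,1,0,0,0.008,0,1,0,0,0,0,1], grip_force=25)

```text
clock: 3.75
position: [0.5219, 0.1328, 0.0416]
ee_rot: [1.922, 2.485, -0.0]
force: [0.5, -0.1, -0.2]
width: 1.0
gripper_force: 0.0
```

```bash
python3 to.py .522 .132 .041 1.821
```

```text
t 3.75 pos [0.5219 0.1328 0.0416] psi 1.8249 tilt 0.000 j7 -0.57
tool move [-0.0008 -0.0001  0.0006] turn 0.0039
```

Request:
move_tool(plan=[0,0,0,0,0,0,0,0,0,0,0,0,0,0,0,0,0,0,0,0,0,0,0,0,0,0,0,0,0,0,0,0,0,0,0,0,0,0,0,0], grip_force=25)

```text
clock: 4.55
position: [0.5217, 0.1326, 0.0415]
ee_rot: [-1.921, -2.486, 0.0]
force: [0.1, -0.6, -0.0]
width: 0.353
gripper_force: 0.0
```

```bash
python3 to.py .522 .132 .041 1.821
```

```text
t 4.55 pos [0.5217 0.1326 0.0415] psi 1.8257 tilt 0.000 j7 -0.57
tool move [-0.0007  0.0001  0.0005] turn 0.0047
```

Request:
move_tool(plan=[0,0,0,0,0,0,0,0,0,0,0,0,0,0,0,0,0,0,0,0,0,0,0,0,0,0,0,0,0,0], grip_force=25)

```text
clock: 5.15
position: [0.5218, 0.1327, 0.0415]
ee_rot: [1.921, 2.486, 0.0]
force: [0.5, 0.1, -0.2]
width: 0.172
gripper_force: 25.0
```

The opening is 15.9 mm, so the bar is held. Lift, then turn.

To row units: -0.04 m / 0.5 = -0.08, -0.03 m / 0.5 = -0.06, 0.1 rad / 3.1416 = 0.0318.

Request:
move_tool(plan=[0,0,-0.02,0,0,0,0,-0.06,0,0,0,0,-0.08,0,0,0,0,-0.08,0,0,0,0,-0.08,0,0,0,0,-0.08,0,0,0,0,-0.06,0,0,0,0,-0.02,0,0,0,0,0,0.0159,0,0,0,0,0.0318,0])

```text
clock: 6.15
position: [0.5212, 0.1323, 0.2813]
ee_rot: [-2.104, -2.332, 0.001]
force: [-0.8, 0.5, -1.4]
width: 0.174
gripper_force: 25.0
```

Request:
move_tool(plan=[0,0,0,0.0446,0,0,0,0,0.0446,0,0,0,0,0.0446,0,0,0,0,0.0446,0,0,0,0,0.0446,0,0,0,0,0.0446,0,0,0,0,0.0446,0,0,0,0,0.0446,0,0,0,0,0.0446,0,0,0,0,0.0446,0])

```text
clock: 7.15
position: [0.521, 0.1324, 0.2806]
ee_rot: [3.113, 0.423, -0.003]
force: [-1.2, 0.1, -1.8]
width: 0.17
gripper_force: 25.0
```

Request:
move_tool(plan=[0,0,0,0.0255,0,0,0,0,0.0127,0,0,0,0,0,0,0,0,0,0,0])

```text
clock: 7.55
position: [0.5213, 0.1326, 0.281]
ee_rot: [3.132, 0.247, -0.002]
force: [0.1, -0.1, -2.1]
width: 0.175
gripper_force: 25.0
```

```bash
python3 to.py .527 -.160 .25 .150
```

```text
t 7.55 pos [0.5213 0.1326 0.281 ] psi 0.1573 tilt 0.001 j7 -1.89
tool move [-0.0402  0.2898  0.0311] turn 0.0073
```

To row units: 0.045 m / 0.5 = 0.09, 0.035 m / 0.5 = 0.07, 0.007 rad / 3.1416 = 0.0022.

Request:
move_tool(plan=[-0.004,0.03,0,0.0022,0,-0.01,0.07,0,0,0,-0.012,0.09,0,0,0,-0.012,0.09,0,0,0,-0.012,0.09,0,0,0,-0.012,0.09,0,0,0,-0.01,0.07,0.02,0,0,-0.006,0.04,0.03,0,0,-0.002,0.01,0.012,0,0,0,0,0,0,0])

```text
clock: 8.55
position: [0.5241, -0.1611, 0.2495]
ee_rot: [-3.132, -0.231, 0.004]
force: [-1.6, -0.6, -1.7]
width: 0.172
gripper_force: 25.0
```

Request:
move_tool(plan=[0,0,0,0,0,0,0,0,0,0])

```text
clock: 8.75
position: [0.5258, -0.1586, 0.2513]
ee_rot: [-3.132, -0.237, -0.002]
force: [-1.1, 0.5, -1.2]
width: 0.174
gripper_force: 25.0
```

```bash
python3 to.py .527 -.160 .19 .150
python3 - <<'E'
from cell import arm, get_image
import cv2,numpy as np
t=get_image("top")["image"];s=get_image("scene")["image"];w=get_image("wrist")["image"]
cv2.imwrite("pics/top1.png",t);cv2.imwrite("pics/scene1.png",s)
f=lambda i,u,v:cv2.resize(cv2.convertScaleAbs(i[v:v+120,u:u+160],alpha=1.6,beta=15),(400,300),interpolation=cv2.INTER_CUBIC)
o=np.vstack([np.hstack([f(t,340,160),f(s,210,80)]),np.hstack([cv2.resize(cv2.convertScaleAbs(w,alpha=1.6,beta=15),(400,250)),np.zeros((250,400,3),np.uint8)])])
cv2.imwrite("pics/c1.png",o)
E
```

```text
t 8.75 pos [ 0.5258 -0.1586  0.2513] psi 0.1511 tilt 0.001 j7 -1.31
tool move [0.0009 0.0016 0.0613] turn 0.0011
```

View pics/c1.png

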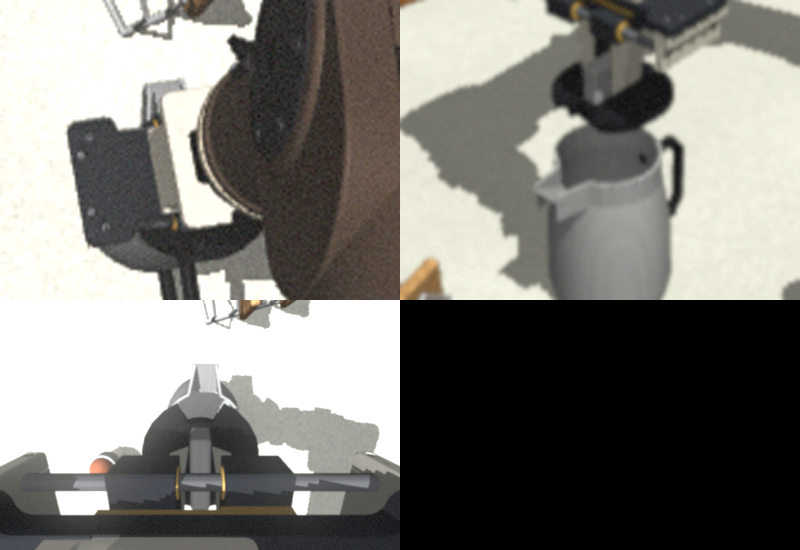

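The notch lies over the spout in both the scene and wrist views. Before lowering, I overlay the predicted circles on the current scene and wrist views to check the centring.

```bash
python3 - <<'E'
from h import *
from cell import arm, get_image
from scipy.spatial.transform import Rotation as Ro
s=arm.observe();d=get_image("wrist");T=np.eye(4);T[:3,:3]=Ro.from_rotvec(s["ee_rot"]).as_matrix();T[:3,3]=s["position"]
print(s["position"])
M=np.linalg.inv(T@d["mount"]);K=np.array([[d["fx"],0,d["cx"]],[0,d["fy"],d["cy"]],[0,0,1]])
def pw(X): return cv2.projectPoints(X,cv2.Rodrigues(M[:3,:3])[0],M[:3,3],K,None)[0][:,0]
t=np.linspace(0,6.28,100); cir=np.c_[np.cos(t),np.sin(t),0*t]
x,y,z=s["position"];psi=.151;J=(.527,-.160,.16)
pts=lambda c,yaw,r:np.array([[c[0]+r*np.cos(yaw),c[1]+r*np.sin(yaw),c[2]]])
L=(x,y,z-.041+.018)
def dr(im,pf,u,v,w,h,k):
    im=cv2.resize(cv2.convertScaleAbs(im,alpha=1.3,beta=15),None,fx=k,fy=k,interpolation=cv2.INTER_CUBIC)
    for c,r,col in((L,.053,(0,0,255)),(J,.049,(0,255,0))): cv2.polylines(im,[np.int32(pf(cir*r+c)*k+k/2)],True,col,1)
    a,b=(np.int32(pf(pts(J,.15,r))[0]*k+k/2) for r in(.045,.078)); cv2.line(im,tuple(map(int,a)),tuple(map(int,b)),(255,0,255),1)
    return im[v*k:(v+h)*k,u*k:(u+w)*k]
A=dr(cv2.imread("pics/scene1.png"),lambda X:proj("scene",X),250,90,80,100,5)
B=dr(d["image"],pw,220,90,200,250,2)
cv2.imwrite("pics/c2.png",np.hstack([A,B]))
E
```

```text
[ 0.52564534 -0.15917878  0.25108978]
```

View pics/c2.png

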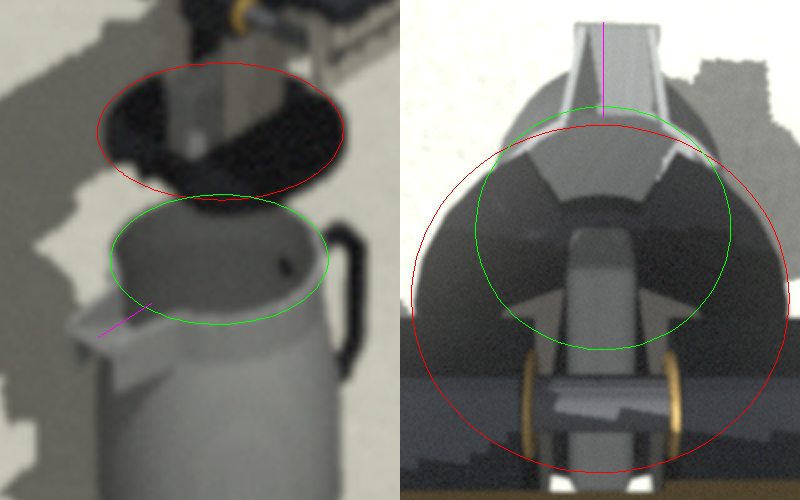

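The scene view agrees with the prediction. In the wrist view the spout and rim sit about 15 crop pixels (~5 mm) to the right of it. I'll enlarge the wrist and top views to settle which is right.

```bash
python3 - <<'E'
from h import *
from cell import arm, get_image
from scipy.spatial.transform import Rotation as Ro
s=arm.observe();d=get_image("wrist");cv2.imwrite("pics/w2.png",d["image"]);T=np.eye(4);T[:3,:3]=Ro.from_rotvec(s["ee_rot"]).as_matrix();T[:3,3]=s["position"]
M=np.linalg.inv(T@d["mount"]);K=np.array([[d["fx"],0,d["cx"]],[0,d["fy"],d["cy"]],[0,0,1]])
pw=lambda X: cv2.projectPoints(X,cv2.Rodrigues(M[:3,:3])[0],M[:3,3],K,None)[0][:,0]
t=np.linspace(0,6.28,200); cir=np.c_[np.cos(t),np.sin(t),0*t]
def dr(im,pf,u,v,w,h,k,J,al):
    im=cv2.resize(cv2.convertScaleAbs(im[v:v+h,u:u+w],alpha=al,beta=15),None,fx=k,fy=k,interpolation=cv2.INTER_CUBIC)
    dl=lambda X:[np.int32((pf(X)-[u,v]+.5)*k-.5)]
    cv2.polylines(im,dl(cir*.049+J),True,(0,200,0),1)
    c,q=np.cos(.15),np.sin(.15); cv2.polylines(im,dl(np.array([[0,0,0],[.078*c,.078*q,0]])+J),False,(255,0,255),1)
    return im
t0=cv2.imread("pics/top0.png"); pt=lambda X:proj("top",X)
A=[dr(t0,pt,375,183,80,60,5,J,1.8) for J in((.527,-.160,.16),(.527,-.165,.16))]
B=[dr(d["image"],pw,260,95,133,100,3,J,1.8) for J in((.527,-.160,.16),(.527,-.165,.16))]
cv2.imwrite("pics/c3.png",np.vstack([np.hstack(A),np.pad(np.hstack(B),((0,0),(0,2),(0,0)))]))
E
```

```text
(no output)
```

View pics/c3.png

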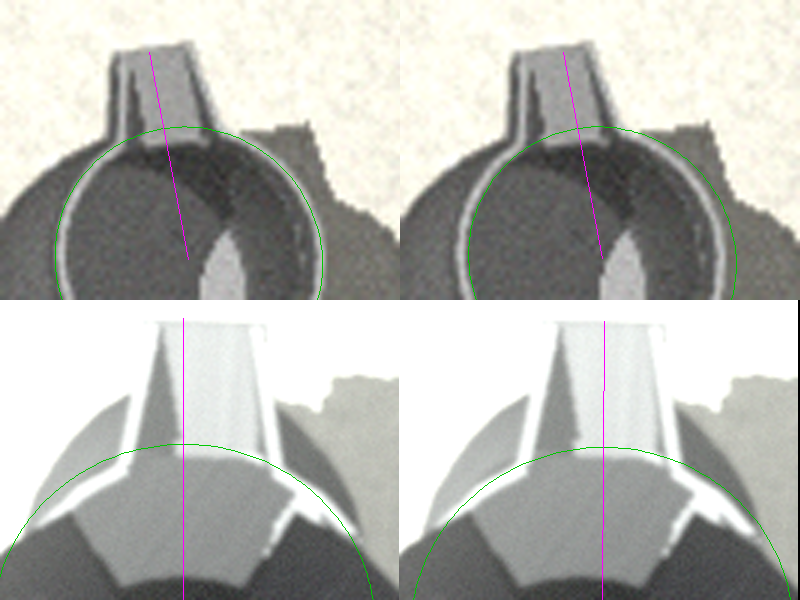

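The top view fits (.527,-.160) well but shows a jug yaw nearer 0.10–0.12. The wrist view puts the jug about 4 mm further to -y and 1–2 mm back. I'll take (.526,-.162) with yaw 0.12, which keeps either reading within the 4 mm play, and lower while watching the force.

```bash
python3 to.py .526 -.162 .207 .12
```

```text
t 9.00 pos [ 0.5255 -0.1595  0.2509] psi 0.1497 tilt 0.001 j7 -1.31
tool move [0.0001 0.0025 0.0439] turn 0.0297
```

To row units: 0.015 m / 0.5 = 0.03, 0.012 m / 0.5 = 0.024, 0.03 rad / 3.1416 = 0.0095.

Request:
move_tool(plan=[0,0.005,0.02,0.0095,0,0,0,0.03,0,0,0,0,0.024,0,0,0,0,0.012,0,0,0,0,0,0,0,0,0,0,0,0])

```text
clock: 9.6
position: [0.5258, -0.1626, 0.2077]
ee_rot: [-3.136, -0.186, -0.0]
force: [-1.2, -0.4, -1.6]
width: 0.171
gripper_force: 25.0
```

Request:
move_tool(plan=[0,0,0.006,0,0,0,0,0.006,0,0,0,0,0.006,0,0,0,0,0.004,0,0,0,0,0,0,0])

```text
clock: 10.1
position: [0.5255, -0.1625, 0.1962]
ee_rot: [-3.136, -0.186, 0.001]
force: [-0.4, -0.8, -2.1]
width: 0.174
gripper_force: 25.0
```

```bash
python3 to.py .526 -.162 .190 .12
```

```text
t 10.10 pos [ 0.5255 -0.1625  0.1962] psi 0.1187 tilt 0.001 j7 -1.36
tool move [ 0.0006 -0.0005  0.0062] turn -0.0013
```

The plug is inside the mouth with no contact force. Continue down gently to seat it.

To row units: 0.002 m / 0.5 = 0.004, 0.001 m / 0.5 = 0.002.

Request:
move_tool(plan=[0,0,0.004,0,0,0,0,0.004,0,0,0,0,0.002,0,0,0,0,0,0,0,0,0,0,0,0])

```text
clock: 10.6
position: [0.5257, -0.1626, 0.1915]
ee_rot: [3.136, 0.186, -0.0]
force: [-0.2, 0.4, -1.1]
width: 0.175
gripper_force: 25.0
```

Request:
move_tool(plan=[0,0,0.002,0,0,0,0,0.002,0,0,0,0,0,0,0,0,0,0,0,0])

```text
clock: 11.0
position: [0.5256, -0.1626, 0.1895]
ee_rot: [3.136, 0.186, 0.0]
force: [-0.1, 0.7, -1.5]
width: 0.172
gripper_force: 25.0
```

To row units: 0.0007 m / 0.5 = 0.0014.

Request:
move_tool(plan=[0,0,0.0014,0,0,0,0,0.0014,0,0,0,0,0,0,0,0,0,0,0,0])

```text
clock: 11.4
position: [0.5257, -0.1626, 0.1895]
ee_rot: [3.136, 0.186, 0.001]
force: [-5.2, 0.7, 12.4]
width: 0.174
gripper_force: 25.0
```

Contact of 12 N at z = 0.1895 is exactly the expected seat height. Ease off, release and retreat.

To row units: -0.0008 m / 0.5 = -0.0016.

Request:
move_tool(plan=[0,0,-0.0016,0,0,0,0,0,0,0.2,0,0,0,0,0.25,0,0,0,0,0.35,0,0,0,0,0.5,0,0,0,0,0.6,0,0,0,0,0.6,0,0,0,0,0.6])

```text
clock: 12.2
position: [0.5257, -0.1626, 0.1889]
ee_rot: [3.136, 0.186, -0.0]
force: [0.1, 0.1, -0.0]
width: 0.588
gripper_force: 0.0
```

Request:
move_tool(plan=[0,0,-0.01,0,0.6,0,0,-0.03,0,0.6,0,0,-0.06,0,0.6,0,0,-0.08,0,0.6,0,0,-0.08,0,0.6,-0.08,0,0,0,0.6,-0.09,0,0,0,0.6,-0.09,0,0,0,0.6,-0.04,0,0,0,0.6,0,0,0,0,0.6])

```text
clock: 13.2
position: [0.3741, -0.181, 0.3197]
ee_rot: [3.135, 0.182, 0.0]
force: [-0.3, 0.3, 1.0]
width: 0.597
gripper_force: 0.0
```

```bash
python3 - <<'E'
from h import *
from cell import arm, get_image
out=[]
t=np.linspace(0,6.28,200); cir=np.c_[np.cos(t),np.sin(t),0*t]; J=(.5257,-.1622)
for n,u,v in(("top",360,175),("scene",245,100)):
    im=get_image(n)["image"][v:v+100,u:u+100]
    im=cv2.resize(cv2.convertScaleAbs(im,alpha=1.5,beta=15),None,fx=4,fy=4,interpolation=cv2.INTER_CUBIC)
    cv2.polylines(im,[np.int32((proj(n,cir*.053+[*J,.166])-[u,v]+.5)*4)],True,(0,0,255),1); out.append(im)
cv2.imwrite("pics/c4.png",np.hstack(out)); print(arm.observe()["force"])
E
```

```text
[ 1.06009205 -0.07285354  0.21506123]
```

View pics/c4.png

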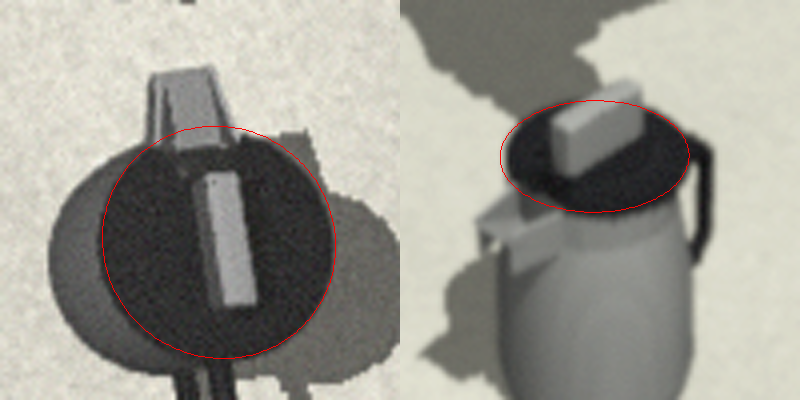

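The final picture shows the lid level and home on the jug, matching the predicted circle in both views. The notch is over the spout within a few mm, and the gripper is clear. Handing in.

```bash
python3 -c "
from cell import arm, get_image
print(arm.sign_off())"
```

```text
the job is handed in; nothing more can be done
None
```

The lid is seated level on the jug with its notch over the spout, by my estimate about 5 mm off the spout mark; I let go, backed the gripper clear and handed the job in at about 13 s, but no verdict came back.

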